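# Hang the red hammer back on the crowded rack

### The arm

A 6-joint arm with a two-finger parallel gripper is mounted at the origin on a cart in front of the work surface, level with it; the furniture and walls round the work are solid. World frame = base frame: x ahead of the robot, y to its left, z up, the work surface at z = 0. Lengths are in m, angles in rad, forces in N, time in s.
With the tool pointing down it reaches from about 0.3 to 0.75 m from the base axis. Payload 8.5 kg.
Tool frame: the origin (TCP) lies at the very end of the fingers, on their centre line; the grasp point (between the pads) lies 19 mm behind it (ctrl.pinch_z is the distance from the TCP to the grasp point, in m); z points along the fingers, y is the line along which they close (so a half turn about z gives the same grasp; the last joint's range is limited). The gripper opens to 85 mm and grips with 20 to 120 N. Pads are 22 mm wide; open, the fingers measure 114 mm over their backs; the gripper's body (76 mm by 85 mm) begins 54 mm behind the grasp point. The pads swing forward as they close: fully open they stand 13 mm farther back than shut.
Start: joints at [-1.487, 0.381, 1.297, -0, 1.464, -0.215], TCP at [0.162, -0.526, 0.231] pointing down, gripper open.
Joint ranges: [-3.11, 3.11], [-0.89, 2.33], [0.22, 2.48], [-1.42, 4.56], [0.17, 2.85], [-2.88, 2.88]. Speed limits (rad/s): [2.39, 2.39, 3.14, 3.14, 3.14, 3.14].

### API

Orientations are given as a rotation vector (axis times angle).
In Python, from plant import readout, vision, order, ctrl gives the robot as it stands.
- The arm moves only by the tool jog_arm, never from a script. Its argument "rows" is a list of rows, each a list of 3 entries, a list of its own where there are three numbers: the closure, from 0 (fully open) to 1 (shut), then the shift along the tool's x, y, z in m, then the turn, a rotation vector about the tool's x, y, z in rad. A call has 1 to 20 rows; each row is the pose to reach, as a shift and turn from the pose commanded when the call began, along the tool's axes at that moment; what a row does not reach only later rows make up. A row lasts 1/10 s, in which the tool goes at most 50 mm and 8.59 degrees, less where a joint would pass 70% of its speed; a pose out of reach is approached as far as the arm can. A call with a gripper value outside its range is refused whole. The fingers move at their own pace and stop on an object; the grip force is fixed at half the most. Time passes only in rows, so rows that repeat a pose let the fingers close. It gives the time, the measured TCP pose, the force, the opening and the grip force at its end, in the units of the state.
- readout.read_state(): the state, without advancing time (a new reading comes with each control period).
- vision.get_image(name): name is "scene" or "top" or "wrist"; returns (picture, depth): 384x512x3 uint8, red, green, blue; 384x512 float32, m along the optical axis (not along the pixel's ray), 0 where there is no reading.
- vision.get_calibration(name): a dict with "fx", "fy", "cx", "cy" (pixels), "rvec" (rotation vector, rad) and "tvec" (3), from world to camera coordinates, as OpenCV has them. Camera axes: x right, y down, z forward; pixel columns grow to the right and rows downward; lengths in m; the calibration is good to about 2 mm. A picture is of the moment at which its call begins: read the wrist's pose just before it. get_calibration takes no time and is no camera call; for the wrist camera it gives the pose at the moment of the call.
- order.finish_job(): hands the job in; it is judged then, once.
Trained networks look in the newest picture that a camera, given by its name, has taken for a name from the list of things; names that differ only in an ending like _2 or _b are one class to them, and where a whole thing is asked for, a point or a joint stands for the part that bears it (a point fixed in the world has none). Each returns a list of dicts, best first, with "conf" (0 to 1); they miss things now and then, are a little off and sometimes report something else, mostly with a low value. They report only what shows in the picture. A call takes as long as a camera call. They do not tell look-alikes from the thing itself.
- vision.trace(camera, label): "region" (384x512 bool, what is visible of it).
- vision.tip_of(camera, label): "at" ([x, y, z] in m, in world coordinates, good to about 4 mm: a listed point, or the origin of a listed thing).
The state is a dict: "t": time; "qpos": joint angles; "joint_vel": joint speeds; "effort": joint torques, N m; "position": TCP position; "tool_rot": TCP orientation; "ft_force": force on the tool from outside, world axes, zero at the start; "wrist_torque": the same for the moment, N m; "finger_gap": finger opening in m; "finger_force": force on a finger pad.
Only numpy, scipy, OpenCV 4.12 (cv2) and the standard library are available. Lean on these libraries where they do the work, as an engineer would, in place of code of your own. Each camera call takes 0.05 s, during which the arm holds its last target. There are 200 camera calls.

### The job

Draw the red-headed hammer out of its slanted bench holder, and hang it on the one empty hook of the hammer rack: upright, handle down between the two prongs, head lying across both. Lower it onto the hook before letting go, and do not knock or shift the hammers hanging beside it.

Things in the scene. Friction and masses are not known exactly. Their poses are not given: they have to be found in the camera images.
- red_hammer_head (a point): Centre of the head of the red hammer to be hung. Head 20 (local x) x 84 (y) x 24 mm (z), two flat red cheeks 20 mm apart across x, bright steel ends. z points up the handle (18 x 16 mm) and out through the head's top; head underside 12 mm, handle's lower end 142 mm below this point. 0.2 to 0.35 kg, balance point just under the head. Starts in the holder, z leaning 28 deg toward the robot.
- holder_mouth (a point): Mouth centre of the fixed slanted holder: wooden square sleeve 85 mm deep, 22 x 20 mm inside (2 mm play round the handle), 34 x 32 outside, on a foot 150 x 80 x 14 mm. Axes are those of the level foot: x away from the robot, z up; the sleeve runs up along (-sin 28, 0, cos 28 deg). At the start the head's underside is 45 mm out from the mouth.
- vacant_seat (a point): Seat of the one empty hook, fixed: midway between its two prongs, level with their tops (165 mm over the bench), where the head's underside shall rest. x points level into the rack, y along it, z up. Prongs: 8 mm steel rods along x, centred at y = +24 and -24 mm, 40 mm clear between; upturned tips at x = -25 to -40 mm rise 13 mm above the seat; backplate at x = +45 mm.
- rack: Fixed wooden hammer rack, 530 mm long. Origin on the bench under the middle of its beam's front face, axes as the seat's. Beam from x = 0 to 22 mm, top 185 mm above the bench (posts 200). Five equal hooks 100 mm apart along y, seats at x = -48 mm. Both hooks beside the empty one hold hammers; about 16 mm stay free between head ends.
- brass_hammer_head (a point): Centre of the head of a neighbour, loose, hanging on the rack (brass head, dark handle); same size and axes as the red hammer, head along the rack, upright.
- ball_hammer_head (a point): Centre of the head of a neighbour, loose, hanging on the rack (dark steel head with a ball end, pale handle); same size and axes as the red hammer, head along the rack, upright.
- nylon_hammer_head (a point): Centre of the head of a neighbour, loose, hanging on the rack (aluminium head with white nylon faces); same size and axes as the red hammer, head along the rack, upright.
- rubber_hammer_head (a point): Centre of the head of a neighbour, loose, hanging on the rack (dark head with black rubber faces, pale handle); same size and axes as the red hammer, head along the rack, upright.
Not all that is in view belongs to the job. What is shaped like the part that bears nylon_hammer_head but orange is not meant. What is shaped like the part that bears ball_hammer_head but purple is not meant.

How it is judged:
On the way, in this order (a step that is already met when the one before it is completed fails the run):
1. the red hammer is drawn fully out of the slanted holder (distance between red_hammer_head and holder_mouth above 0.145 m), for 0.1 s.
2. the red hammer's head rests on the empty hook (x of red_hammer_head in the frame of vacant_seat between -0.02 and 0.035 m and y of red_hammer_head in the frame of vacant_seat between -0.016 and 0.016 m and z of red_hammer_head in the frame of vacant_seat between 0.007 and 0.017 m and angle between red_hammer_head's own z axis and vertical below 0.15 rad and angle between the y axis of red_hammer_head and the y axis of vacant_seat, either way round below 0.3 rad), for 0.2 s.
At the end, for the whole second after the job is handed in: Red hammer at rest on the empty hook: head centre 7-17 mm above the seat, within 16 mm of the middle between the prongs, 20 mm nearer to 35 mm deeper than the seat, handle within 0.15 rad of vertical, head within 0.3 rad of the rack; other hammers within 12 mm and 0.15 rad of how they hung (all of step 2 and linear speed of red_hammer below 0.02 m/s and distance of each of brass_hammer_head, ball_hammer_head, nylon_hammer_head, rubber_hammer_head from where it was at the start of the episode below 0.012 m and angle between each of brass_hammer_head, ball_hammer_head, nylon_hammer_head, rubber_hammer_head's own z axis and vertical below 0.15 rad); the robot touches nothing.
It fails at once if a neighbouring hammer is knocked: its head shifted by more than 20 mm or tipped by more than 0.3 rad (distance of any of brass_hammer_head, ball_hammer_head, nylon_hammer_head, rubber_hammer_head from where it was at the start of the episode above 0.02 m or angle between any of brass_hammer_head, ball_hammer_head, nylon_hammer_head, rubber_hammer_head's own z axis and vertical above 0.3 rad).
It fails at once if the red hammer is let go more than about 20 mm above its hung height (z of red_hammer_head in the frame of vacant_seat above 0.033 m and contact force between the fingers and red_hammer below 0.05 N).
It also fails if it takes over 45 s, if anything falls off the work surface, if the arm or the gripper's body presses on something with over 40 N, if the wrist force passes 120 N, or if a joint passes its speed limit or range.

## Working session

There is one attempt and no reset: what is moved stays moved. The work goes in short steps, Python scripts to look and compute and a tool call to move; the robot and the scene stay as the last step left them, time stands still between calls to the robot, and variables do not carry over. Pictures are saved under pics/ and viewed, at most 10 in all, crops included, and the job is handed in when it is done.

Besides the shell and the picture viewer there is one more tool, called as name(argument=value, ...), one argument or row to a line, values as JSON. jog_arm: Moves the arm, as the interface text tells. Its arguments: {"type":"object","properties":{"rows":{"type":"array"}},"required":["rows"]}

```bash
mkdir -p pics; ls
cat > h.py <<'E'
import numpy as np, cv2
from scipy.spatial.transform import Rotation as R
from plant import readout, vision, order, ctrl
def cal(n):
    c=vision.get_calibration(n); return c, R.from_rotvec(np.array(c["rvec"]).ravel()).as_matrix(), np.array(c["tvec"]).ravel()
def cloud(n,d,cc=None):
    c,Rm,t=cc or cal(n); v,u=np.mgrid[:384,:512]
    P=np.stack([(u-c["cx"])/c["fx"]*d,(v-c["cy"])/c["fy"]*d,d],-1)
    return (P-t)@Rm
def save(n,im): cv2.imwrite("pics/"+n,im[...,::-1])
E
python3 - <<'E'
from h import *
ims=[]
for n in["scene","top"]:
    im,d=vision.get_image(n); np.savez("/tmp/"+n,im=im,d=d); ims.append(im)
    for l in["red_hammer_head","holder_mouth","vacant_seat","rack","brass_hammer_head","ball_hammer_head","nylon_hammer_head","rubber_hammer_head"]:
        print(n,l,[(np.round(r["at"],3).tolist(),round(r["conf"],2)) for r in vision.tip_of(n,l)])
save("scene.png",cv2.resize(ims[0],(800,600))); save("top.png",cv2.resize(ims[1],(800,600)))
s=readout.read_state(); print(s)
E
```

```text
pics
scene red_hammer_head [([0.562, 0.262, 0.145], 0.57)]
scene holder_mouth [([0.593, 0.262, 0.098], 0.61)]
scene vacant_seat [([0.519, -0.195, 0.166], 0.82)]
scene rack [([0.598, -0.114, -0.004], 0.56)]
scene brass_hammer_head [([0.604, 0.089, 0.176], 0.61)]
scene ball_hammer_head [([0.675, -0.484, 0.139], 0.65)]
scene nylon_hammer_head [([0.572, -0.005, 0.178], 0.74), ([0.436, -0.079, 0.146], 0.7)]
scene rubber_hammer_head [([0.492, -0.298, 0.174], 0.51)]
top red_hammer_head [([0.56, 0.265, 0.15], 0.89)]
top holder_mouth [([0.592, 0.261, 0.102], 0.7)]
top vacant_seat [([0.557, 0.265, 0.146], 0.75)]
top rack [([0.595, -0.123, 0.0], 0.6)]
top brass_hammer_head [([0.601, 0.088, 0.181], 0.67), ([0.573, -0.007, 0.178], 0.45)]
top ball_hammer_head [([0.676, -0.49, 0.139], 0.87), ([0.55, -0.103, 0.175], 0.77), ([0.488, -0.295, 0.179], 0.6)]
top nylon_hammer_head [([0.577, -0.007, 0.177], 0.83), ([0.439, -0.073, 0.146], 0.79), ([0.56, 0.268, 0.149], 0.4)]
top rubber_hammer_head [([0.488, -0.294, 0.179], 0.68), ([0.595, -0.12, -0.003], 0.35)]
{'t': 0.9, 'qpos': array([-1.48728080e+00,  3.80616376e-01,  1.29739190e+00,  4.54555985e-06,
        1.46362230e+00, -2.15261503e-01]), 'joint_vel': array([ 0.00216141,  0.00047779,  0.00012648, -0.0016162 , -0.00040201,
       -0.00110574]), 'effort': array([ 1.64756610e-03, -4.48317540e+01, -2.31464410e+01, -1.77895349e-04,
        4.30262953e-04,  1.94071805e-05]), 'position': array([ 0.16191097, -0.52560873,  0.23131634]), 'tool_rot': array([-3.10656544e+00, -4.67567837e-01, -1.10051698e-05]), 'ft_force': array([-0.4100097 , -0.43602307, -0.11528446]), 'wrist_torque': array([-0.01829274, -0.01131788,  0.00042196]), 'finger_force': 0.0, 'finger_gap': 0.08555493957971215}
```

View pics/scene.png

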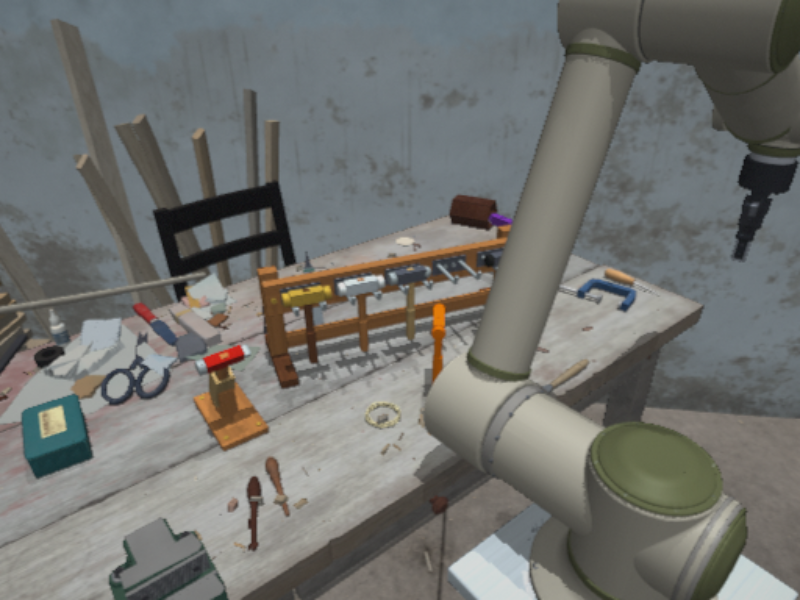

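View pics/top.png

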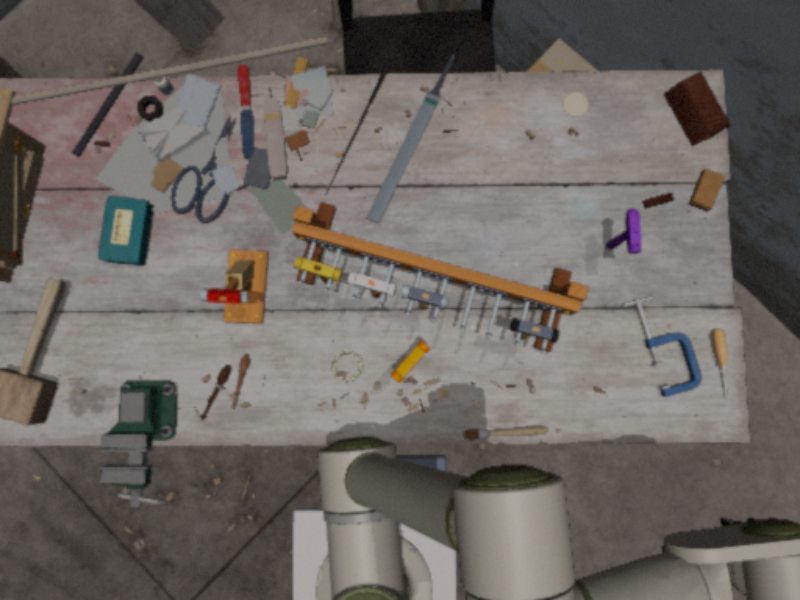

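The scene shows the red head at about (223,357) in the holder. In the top view it is at about (225,296), with the holder foot around (245,287). The empty hook's prongs are at about (480,308) in the top view.

Look-alikes for the red hammer:
- Orange hammer at top (408,360): decoy.
- Purple hammer at top (630,232): decoy.
- Red-handled tool at (245,95): not a hammer.

Next I'll measure the head, foot and rack yaw from depth.

Run:
```python
from h import *
for n,c in (("scene",(222,357)),("top",(225,296))):
    z=np.load(f"/tmp/{n}.npz"); im,d=z["im"],z["d"]; P=cloud(n,d)
    hsv=cv2.cvtColor(im,cv2.COLOR_RGB2HSV); 
    near=np.hypot(P[...,0]-.56,P[...,1]-.264)<.08
    m=near&(d>0)&((hsv[...,0]<6)|(hsv[...,0]>172))&(hsv[...,1]>170)&(P[...,2]>.11)
    q=P[m]; print(n,m.sum(),q.mean(0).round(3),q.min(0).round(3),q.max(0).round(3))
    if n=="top":
        # holder foot: plane z~.014
        f=(np.abs(P[...,2]-.014)<.006)&(np.hypot(P[...,0]-.6,P[...,1]-.26)<.14)&(hsv[...,0]<20)&(hsv[...,1]>140)
        print(f.sum(),cv2.minAreaRect((P[f][:,:2]*1000).astype(np.float32)))
        hd=near&(P[...,2]>.135)&(d>0); print("head",cv2.minAreaRect((P[hd][:,:2]*1000).astype(np.float32)),P[hd][:,2].max())
        # prongs in vacant region
        for y0,nm in((-.2,"vac"),):
            g=(np.abs(P[...,2]-.163)<.02)&(np.hypot(P[...,0]-.52,P[...,1]+.2)<.06)
            a=-.288; o=np.array([.597,-.118]); X=np.array([np.cos(a),np.sin(a)]);Y=np.array([-X[1],X[0]])
            lx=(P[g][:,:2]-o)@X; ly=(P[g][:,:2]-o)@Y; 
            k=lx<-.015
            for b in np.arange(-.095,0.01,.01):
                s=(np.abs(lx-b)<.005); 
                l=ly[s]; A=l[l<-.1];B=l[l>=-.1]; print(round(b,3),len(A),len(B),A.mean().round(4) if len(A) else None,B.mean().round(4) if len(B) else None,P[g][s][:,2].mean().round(3) if s.any() else 0)
        # beam top
        bt=(np.abs(P[...,2]-.185)<.006)&(np.abs((P[...,:2]-o)@Y)<.25)&(np.abs((P[...,:2]-o)@X-.011)<.03)
        print("beam",cv2.minAreaRect((P[bt][:,:2]*1000).astype(np.float32)))
```

```text
scene 209 [0.552 0.267 0.152] [0.542 0.237 0.134] [0.564 0.294 0.162]
top 138 [0.561 0.261 0.158] [0.548 0.233 0.148] [0.573 0.291 0.167]
638 ((595.4822387695312, 212.12890625), (172.49127197265625, 146.49851989746094), 86.29440307617188)
head ((563.0819702148438, 261.92864990234375), (84.4490737915039, 28.734539031982422), 89.39288330078125) 0.16690974149410595
-0.095 0 0 None None 0
-0.085 6 7 -0.1237 -0.0759 0.18
-0.075 8 9 -0.1236 -0.0753 0.168
-0.065 11 10 -0.1267 -0.0758 0.166
-0.055 12 11 -0.1288 -0.0755 0.167
-0.045 12 10 -0.1289 -0.0758 0.167
-0.035 12 10 -0.1261 -0.0757 0.166
-0.025 9 10 -0.1232 -0.0756 0.165
-0.015 11 10 -0.1231 -0.0756 0.166
-0.005 41 34 -0.1179 -0.0814 0.167
0.005 7 10 -0.1198 -0.0847 0.178
beam ((614.3159790039062, -123.42947387695312), (499.2878112792969, 41.99467086791992), 73.42993927001953)
```

```bash
cat >> h.py <<'E'
from scipy.spatial.transform import Slerp
TZ=np.array([np.sin(np.radians(28)),0,-np.cos(np.radians(28))])
def rot(tz,ty):
    ty=ty-tz*(ty@tz); ty/=np.linalg.norm(ty); return R.from_matrix(np.stack([np.cross(ty,tz),ty,tz],1))
RG=rot(TZ,np.array([1.,0,0]))
YAW=-.289; RX=np.array([np.cos(YAW),np.sin(YAW),0]); RY=np.array([-RX[1],RX[0],0])
RH=rot(np.array([0,0,-1.]),RX)
def rel(p,r,p0=None,r0=None):
    s=readout.read_state()
    p0=s["position"] if p0 is None else p0; r0=R.from_rotvec(s["tool_rot"]) if r0 is None else r0
    return r0.inv().apply(np.array(p)-p0).round(4).tolist(),(r0.inv()*r).as_rotvec().round(4).tolist()
E
python3 -c "
from h import *
c=np.array([.563,.263,.150]); print(ctrl.pinch_z); print(rel(c-.10*TZ,RG))"
```

```text
0.0187
([0.5706, -0.6494, -0.0069], [-0.4205, 0.3104, -1.2452])
```

jog_arm(
  rows=[
    [0.3, [0.285, -0.325, -0.03], [-0.2, 0.15, -0.62]],
    [0.3, [0.285, -0.325, -0.03], [-0.2, 0.15, -0.62]],
    [0.3, [0.285, -0.325, -0.03], [-0.2, 0.15, -0.62]],
    [0.3, [0.285, -0.325, -0.03], [-0.2, 0.15, -0.62]],
    [0.3, [0.285, -0.325, -0.03], [-0.2, 0.15, -0.62]],
    [0.3, [0.285, -0.325, -0.03], [-0.2, 0.15, -0.62]],
    [0.3, [0.285, -0.325, -0.03], [-0.2, 0.15, -0.62]],
    [0.3, [0.285, -0.325, -0.03], [-0.2, 0.15, -0.62]],
    [0.3, [0.57, -0.65, -0.007], [-0.42, 0.31, -1.245]],
    [0.3, [0.57, -0.65, -0.007], [-0.42, 0.31, -1.245]],
    [0.3, [0.57, -0.65, -0.007], [-0.42, 0.31, -1.245]],
    [0.3, [0.57, -0.65, -0.007], [-0.42, 0.31, -1.245]],
    [0.3, [0.57, -0.65, -0.007], [-0.42, 0.31, -1.245]],
    [0.3, [0.57, -0.65, -0.007], [-0.42, 0.31, -1.245]],
    [0.3, [0.57, -0.65, -0.007], [-0.42, 0.31, -1.245]],
    [0.3, [0.57, -0.65, -0.007], [-0.42, 0.31, -1.245]],
    [0.3, [0.57, -0.65, -0.007], [-0.42, 0.31, -1.245]],
    [0.3, [0.57, -0.65, -0.007], [-0.42, 0.31, -1.245]],
    [0.3, [0.57, -0.65, -0.007], [-0.42, 0.31, -1.245]],
    [0.3, [0.57, -0.65, -0.007], [-0.42, 0.31, -1.245]],
  ],
)

```text
t: 2.9
position: [0.5149, 0.263, 0.2381]
tool_rot: [1.949, 1.949, 0.484]
ft_force: [-1.0, -0.4, 0.1]
finger_gap: 0.0597
finger_force: 0.0
```

```bash
cat > look.py <<'E'
from h import *
cc=cal("wrist"); im,d=vision.get_image("wrist"); save("w1.png",im); P=cloud("wrist",d,cc); np.savez("/tmp/w1",im=im,P=P)
print([(np.round(r["at"],4),r["conf"]) for l in("red_hammer_head","holder_mouth") for r in vision.tip_of("wrist",l)])
hsv=cv2.cvtColor(im,cv2.COLOR_RGB2HSV)
m=(d>0)&((hsv[...,0]<6)|(hsv[...,0]>172))&(hsv[...,1]>150)&(np.linalg.norm(P-[.563,.263,.15],axis=-1)<.07)
# into grasp-frame coordinates relative to guess
L=RG.inv().apply(P[m]-[.563,.263,.15])*1000
print(m.sum(),np.percentile(L,[2,50,98],axis=0).round(1))
s=readout.read_state(); print(s["t"],s["position"],(RG.inv()*R.from_rotvec(s["tool_rot"])).as_rotvec(),s["finger_gap"],s["qpos"].round(3))
c=np.array([.563,.263,.150]); print(rel(c+.019*TZ,RG))
E
python3 look.py
```

```text
[(array([0.5633, 0.2648, 0.1459]), 0.56), (array([0.5955, 0.2614, 0.0994]), 0.59)]
1448 [[-26.1 -15.1 -12.4]
 [  6.3  -5.6 -10.5]
 [ 30.6   4.1  -8.3]]
3.05 [0.51505486 0.26222048 0.23869566] [ 0.00028665 -0.00072875  0.00147012] 0.06008235998640678 [ 0.337  0.267  1.539 -0.203  0.881  0.432]
([0.0009, 0.0007, 0.1198], [-0.0003, 0.0007, -0.0015])
```

View pics/w1.png

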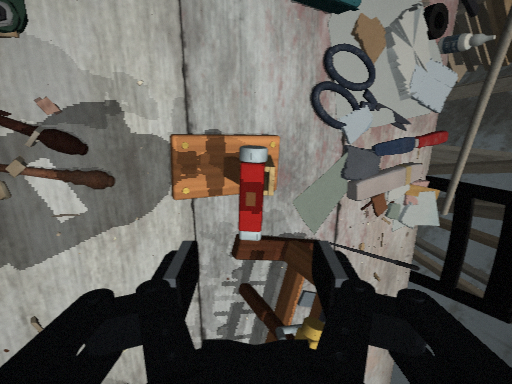

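The picture shows the red cheeks and steel ends at (252,193), with the holder under them. It is the right hammer, about 4 mm off the finger centre line. I'll descend and grip.

jog_arm(
  rows=[
    [0.3, [0.001, -0.004, 0.03], [0, 0, 0]],
    [0.3, [0.001, -0.004, 0.06], [0, 0, 0]],
    [0.3, [0.001, -0.004, 0.09], [0, 0, 0]],
    [0.3, [0.001, -0.004, 0.11], [0, 0, 0]],
    [0.3, [0.001, -0.004, 0.12], [0, 0, 0]],
    [0.3, [0.001, -0.004, 0.12], [0, 0, 0]],
    [0.5, [0.001, -0.004, 0.12], [0, 0, 0]],
    [0.6, [0.001, -0.004, 0.12], [0, 0, 0]],
    [0.7, [0.001, -0.004, 0.12], [0, 0, 0]],
    [1, [0.001, -0.004, 0.12], [0, 0, 0]],
    [1, [0.001, -0.004, 0.12], [0, 0, 0]],
    [1, [0.001, -0.004, 0.12], [0, 0, 0]],
    [1, [0.001, -0.004, 0.12], [0, 0, 0]],
    [1, [0.001, -0.004, 0.12], [0, 0, 0]],
  ],
)

```text
t: 4.45
position: [0.5688, 0.2648, 0.132]
tool_rot: [1.947, 1.947, 0.489]
ft_force: [-0.8, -0.1, 6.7]
finger_gap: 0.0194
finger_force: 58.5
```

```bash
python3 -c "
from h import *
s=readout.read_state();print(s)"
```

```text
{'t': 4.45, 'qpos': array([ 0.30601965,  0.46445521,  1.57852691, -0.23878522,  0.64015705,
        0.46463702]), 'joint_vel': array([-5.15768384e-06, -6.55879817e-06, -7.94768915e-04, -1.43010791e-03,
       -3.04468436e-04, -2.47654839e-04]), 'effort': array([-3.89316324e-01, -4.15009153e+01, -1.72695905e+01, -2.02619839e-01,
       -5.40883653e-01, -1.46628928e-02]), 'position': array([0.56875595, 0.26476808, 0.13199421]), 'tool_rot': array([1.94691824, 1.9469795 , 0.48925186]), 'ft_force': array([-0.81414951, -0.13471646,  6.65040586]), 'wrist_torque': array([ 0.02894873, -0.32767509,  0.01546015]), 'finger_force': 58.531539612449706, 'finger_gap': 0.019362641701860854}
```

jog_arm(
  rows=[
    [1, [0, 0, -0.008], [0, 0, 0]],
    [1, [0, 0, -0.018], [0, 0, 0]],
    [1, [0, 0, -0.03], [0, 0, 0]],
    [1, [0, 0, -0.045], [0, 0, 0]],
    [1, [0, 0, -0.06], [0, 0, 0]],
    [1, [0, 0, -0.075], [0, 0, 0]],
    [1, [0, 0, -0.09], [0, 0, 0]],
    [1, [0, 0, -0.105], [0, 0, 0]],
    [1, [0, 0, -0.12], [0, 0, 0]],
    [1, [0, 0, -0.14], [0, 0, 0]],
    [1, [0, 0, -0.16], [0, 0, 0]],
    [1, [0, 0, -0.16], [0, 0, 0]],
    [1, [0, 0, -0.16], [0, 0, 0]],
  ],
)

```text
t: 5.75
position: [0.4923, 0.2642, 0.2713]
tool_rot: [1.949, 1.949, 0.484]
ft_force: [-0.8, 0.5, -3.4]
finger_gap: 0.0189
finger_force: 60.1
```

Run:
```python
from h import *
s=readout.read_state();print(s["ft_force"],s["wrist_torque"],s["finger_gap"],s["position"])
seat=np.array([.5227,-.1999,.165])
p0,r0=s["position"],R.from_rotvec(s["tool_rot"])
# see hammer in grip
im,d=vision.get_image("scene"); P=cloud("scene",d); save("s2.png",cv2.resize(im[150:300,60:330],(800,444)))
t=[(r["at"],r["conf"]) for r in vision.tip_of("scene","red_hammer_head")]; print(t)
im,d=vision.get_image("top"); t=[(r["at"],r["conf"]) for r in vision.tip_of("top","red_hammer_head")]; print(t)
for x in t: print("in tool",r0.inv().apply(np.array(x[0])-p0))
G=np.array([0,0,-.019])
# grasp point ->via1 upright beside, via2 above seat
v1=np.array([.44,.20,.36]); v2=seat-.06*RX; v2[2]=.36
v3=seat+[0,0,.19]
for v,rr in((v1,RH),(v2,RH),(v3,RH)): print(rel(v+[0,0,-.019],rr))
```

```text
[-0.78394139  0.5282276  -3.37665224] [-0.00189252  0.51276813  0.00264285] 0.01885798400916825 [0.49230777 0.26424964 0.27127776]
[([0.4842, 0.2623, 0.2863], 0.85)]
[([0.4843, 0.2659, 0.2871], 0.8)]
in tool [ 0.00164386  0.00032445 -0.01773087]
([-0.0642, -0.0139, -0.0869], [0.4827, -0.0693, 0.2829])
([-0.447, 0.0084, -0.0748], [0.4827, -0.0693, 0.2829])
([-0.4641, 0.057, -0.0435], [0.4827, -0.0693, 0.2829])
```

View pics/s2.png

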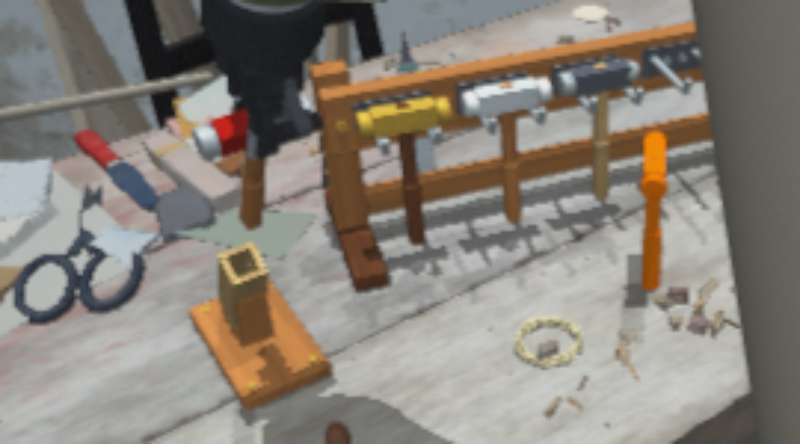

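The scene view shows the hammer out of the sleeve (mouth at crop 243,262) and held straight; the neighbours are untouched. I'll turn it upright and carry it to the front of the hook.

jog_arm(
  rows=[
    [1, [-0.01, -0.002, -0.015], [0.08, -0.012, 0.047]],
    [1, [-0.022, -0.005, -0.03], [0.16, -0.023, 0.094]],
    [1, [-0.032, -0.007, -0.045], [0.24, -0.035, 0.141]],
    [1, [-0.042, -0.009, -0.06], [0.32, -0.046, 0.188]],
    [1, [-0.053, -0.012, -0.075], [0.4, -0.058, 0.235]],
    [1, [-0.064, -0.014, -0.087], [0.483, -0.069, 0.283]],
    [1, [-0.08, -0.013, -0.087], [0.483, -0.069, 0.283]],
    [1, [-0.11, -0.011, -0.086], [0.483, -0.069, 0.283]],
    [1, [-0.145, -0.009, -0.085], [0.483, -0.069, 0.283]],
    [1, [-0.18, -0.007, -0.084], [0.483, -0.069, 0.283]],
    [1, [-0.215, -0.005, -0.082], [0.483, -0.069, 0.283]],
    [1, [-0.25, -0.003, -0.081], [0.483, -0.069, 0.283]],
    [1, [-0.285, -0.001, -0.08], [0.483, -0.069, 0.283]],
    [1, [-0.32, 0.001, -0.079], [0.483, -0.069, 0.283]],
    [1, [-0.355, 0.003, -0.078], [0.483, -0.069, 0.283]],
    [1, [-0.39, 0.005, -0.077], [0.483, -0.069, 0.283]],
    [1, [-0.42, 0.007, -0.076], [0.483, -0.069, 0.283]],
    [1, [-0.44, 0.008, -0.075], [0.483, -0.069, 0.283]],
    [1, [-0.447, 0.0084, -0.075], [0.4827, -0.0693, 0.2829]],
    [1, [-0.447, 0.0084, -0.075], [0.4827, -0.0693, 0.2829]],
  ],
)

```text
t: 7.95
position: [0.4652, -0.1832, 0.3413]
tool_rot: [-2.519, -1.877, -0.003]
ft_force: [0.1, -0.4, -3.5]
finger_gap: 0.0192
finger_force: 60.0
```

```bash
cat > look2.py <<'E'
from h import *
s=readout.read_state(); p0=s["position"]; r0=R.from_rotvec(s["tool_rot"])
print(p0,(RH.inv()*r0).as_rotvec(),s["ft_force"],s["finger_gap"],s["qpos"].round(2))
cc=cal("wrist"); im,d=vision.get_image("wrist"); save("w2.png",im); P=cloud("wrist",d,cc)
print("wseat",[(np.round(r["at"],4),r["conf"]) for r in vision.tip_of("wrist","vacant_seat")])
o=np.array([.597,-.118]); L=P[...,:2]-o; lx=L@RX[:2]; ly=L@RY[:2]
g=(d>0)&(np.abs(P[...,2]-.163)<.012)&(np.abs(ly+.1)<.045)&(lx<-.012)&(lx>-.075)
for side in(-1,1):
    k=g&((ly+.1)*side>0); print("prong",side,k.sum(),ly[k].mean() if k.any() else None,np.percentile(P[...,2][k],90) if k.any() else None)
for n in("top","scene"):
    im,d=vision.get_image(n); P=cloud(n,d); save(n+"3.png",cv2.resize(im,(800,600)))
    for l in("vacant_seat","red_hammer_head"):
        for r in vision.tip_of(n,l): print(n,l,np.round(r["at"],4),r["conf"], "rel tool",r0.inv().apply(np.array(r["at"])-p0).round(4))
E
python3 look2.py
```

```text
[ 0.4652182  -0.18322365  0.34134722] [-0.00081305  0.0016179   0.00092786] [ 0.05994446 -0.41397384 -3.53053693] 0.01919814125112278 [-0.61  0.23  1.2   0.    1.71 -0.32]
wseat []
prong -1 366 -0.12263513599681909 0.16503316342825697
prong 1 404 -0.0747186660522011 0.16510060620868544
scene vacant_seat [ 0.4913 -0.2977  0.1766] 0.46 rel tool [-0.1025  0.0576  0.1646]
scene red_hammer_head [ 0.4624 -0.1858  0.3574] 0.63 rel tool [-0.0032 -0.002  -0.0161]
```

View pics/w2.png

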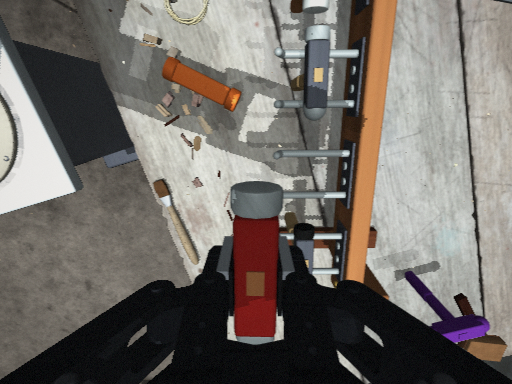

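The wrist view shows the empty prongs at (310,153) and (310,195), between the ball hammer (317,70) and the rubber hammer (303,235). The red head is square in the grip.

Run:
```python
from h import *
seat=np.array([.5228,-.1992,.165])-.002*RX
print(rel([*seat[:2],.341],RH)); print(rel([*seat[:2],.171],RH))
```

```text
([-0.0, 0.0581, 0.0012], [0.0021, -0.0013, 0.0011])
([-0.0003, 0.0578, 0.1712], [0.0021, -0.0013, 0.0011])
```

jog_arm(
  rows=[
    [1, [0, 0.02, 0], [0, 0, 0]],
    [1, [0, 0.04, 0], [0, 0, 0]],
    [1, [0, 0.055, 0], [0, 0, 0]],
    [1, [0, 0.058, 0], [0, 0, 0]],
    [1, [0, 0.058, 0], [0, 0, 0]],
    [1, [0, 0.058, 0.02], [0, 0, 0]],
    [1, [0, 0.058, 0.04], [0, 0, 0]],
    [1, [0, 0.058, 0.055], [0, 0, 0]],
    [1, [0, 0.058, 0.07], [0, 0, 0]],
    [1, [0, 0.058, 0.085], [0, 0, 0]],
    [1, [0, 0.058, 0.1], [0, 0, 0]],
    [1, [0, 0.058, 0.115], [0, 0, 0]],
    [1, [0, 0.058, 0.13], [0, 0, 0]],
    [1, [0, 0.058, 0.14], [0, 0, 0]],
    [1, [0, 0.058, 0.15], [0, 0, 0]],
    [1, [0, 0.058, 0.15], [0, 0, 0]],
  ],
)

```text
t: 9.95
position: [0.5205, -0.1987, 0.1912]
tool_rot: [-2.517, -1.878, -0.002]
ft_force: [-0.9, 0.4, -3.9]
finger_gap: 0.0191
finger_force: 60.0
```

```bash
sed -i 's/w2.png/w3.png/; s/3.png",cv2.resize(im,(800,600))/4.png",cv2.resize(im[150:300,230:480],(800,480))/' look2.py; python3 look2.py
```

```text
[ 0.52051082 -0.19869646  0.19117781] [ 2.03100158e-05  1.89429210e-03 -2.92109724e-04] [-0.93899379  0.43866348 -3.90186032] 0.019121682743882772 [-0.58  0.42  1.35  0.    1.37 -0.29]
wseat []
prong -1 107 -0.12135175473808145 0.16493759264392824
prong 1 667 -0.07434974065391599 0.1649901050426542
top vacant_seat [ 0.5212 -0.1985  0.1628] 0.5 rel tool [0.0003 0.0006 0.0284]
top red_hammer_head [ 0.5196 -0.1999  0.2131] 0.6 rel tool [-0.0014 -0.0005 -0.0219]
scene vacant_seat [ 0.5219 -0.1934  0.167 ] 0.5 rel tool [ 0.0054 -0.0002  0.0242]
scene red_hammer_head [ 0.5238 -0.1948  0.1646] 0.26 rel tool [0.0046 0.002  0.0266]
```

View pics/w3.png

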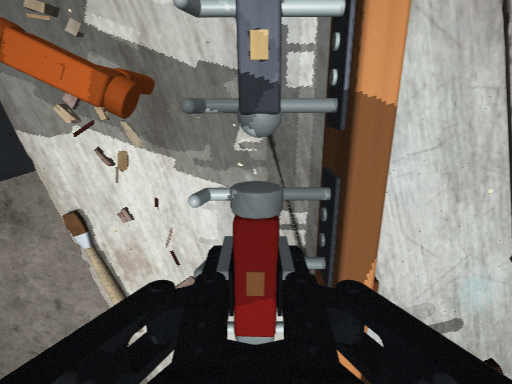

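The wrist view shows the head above both prongs, at (200,197) and (320,263), clear of the ball hammer end at (258,122). Now the slow lowering.

jog_arm(
  rows=[
    [1, [0, 0, 0.008], [0, 0, 0]],
    [1, [0, 0, 0.016], [0, 0, 0]],
    [1, [0, 0, 0.022], [0, 0, 0]],
    [1, [0, 0, 0.026], [0, 0, 0]],
    [1, [0, 0, 0.028], [0, 0, 0]],
    [1, [0, 0, 0.028], [0, 0, 0]],
  ],
)

```text
t: 10.95
position: [0.5211, -0.199, 0.1638]
tool_rot: [2.518, 1.879, 0.003]
ft_force: [-0.2, -0.4, -3.2]
finger_gap: 0.0191
finger_force: 60.2
```

jog_arm(
  rows=[
    [1, [0, 0, 0.001], [0, 0, 0]],
    [1, [0, 0, 0.002], [0, 0, 0]],
    [1, [0, 0, 0.003], [0, 0, 0]],
    [1, [0, 0, 0.003], [0, 0, 0]],
  ],
)

```text
t: 11.35
position: [0.5211, -0.199, 0.161]
tool_rot: [2.517, 1.878, 0.003]
ft_force: [0.5, 0.7, -2.3]
finger_gap: 0.0194
finger_force: 60.2
```

jog_arm(
  rows=[
    [1, [0, 0, 0.001], [0, 0, 0]],
    [1, [0, 0, 0.002], [0, 0, 0]],
    [1, [0, 0, 0.002], [0, 0, 0]],
  ],
)

```text
t: 11.65
position: [0.5212, -0.1991, 0.1605]
tool_rot: [2.516, 1.878, 0.004]
ft_force: [-3.4, 1.1, 7.5]
finger_gap: 0.0193
finger_force: 61.3
```

Contact: the vertical force rose from about -3 N to +7.5 N. I'll open the fingers only a little, because of the backplate, and withdraw straight up.

jog_arm(
  rows=[
    [0.72, [0, 0, 0], [0, 0, 0]],
    [0.68, [0, 0, 0], [0, 0, 0]],
    [0.64, [0, 0, 0], [0, 0, 0]],
    [0.62, [0, 0, 0], [0, 0, 0]],
    [0.62, [0, 0, 0], [0, 0, 0]],
    [0.62, [0, 0, 0], [0, 0, 0]],
  ],
)

```text
t: 12.25
position: [0.5212, -0.1989, 0.159]
tool_rot: [2.517, 1.879, 0.003]
ft_force: [0.3, -0.6, 0.1]
finger_gap: 0.0326
finger_force: 0.0
```

Run:
```python
from h import *
s=readout.read_state(); print(s["ft_force"],s["finger_gap"],s["finger_force"],s["position"])
for n in("top","scene"):
    im,d=vision.get_image(n); print(n,[(np.round(r["at"],4),r["conf"]) for r in vision.tip_of(n,"red_hammer_head")])
im,d=vision.get_image("wrist"); save("w5.png",im)
```

```text
[ 0.28928048 -0.60493491  0.10784911] 0.03262380207335104 0.0 [ 0.52116864 -0.19894579  0.15901905]
top [(array([ 0.5181, -0.1968,  0.177 ]), 0.57)]
scene [(array([ 0.5226, -0.2015,  0.1772]), 0.46)]
```

View pics/w5.png

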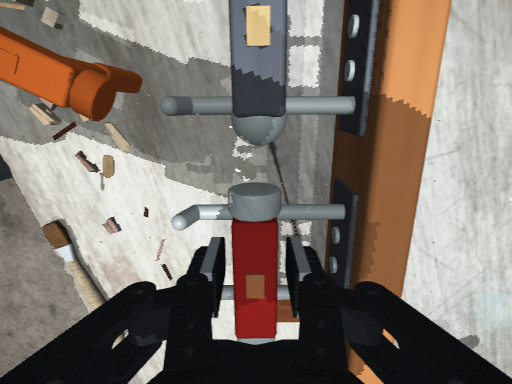

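The hammer rests on both prongs (210 and 292 rows), and both fingers are clear of the cheeks at columns 215 and 293. I'll retreat upward.

jog_arm(
  rows=[
    [0.62, [0, 0, -0.01], [0, 0, 0]],
    [0.62, [0, 0, -0.025], [0, 0, 0]],
    [0.62, [0, 0, -0.045], [0, 0, 0]],
    [0.62, [0, 0, -0.075], [0, 0, 0]],
    [0.62, [0, 0, -0.11], [0, 0, 0]],
    [0.62, [0, 0, -0.15], [0, 0, 0]],
    [0.62, [0, -0.03, -0.18], [0, 0, 0]],
    [0.62, [0, -0.07, -0.18], [0, 0, 0]],
    [0.62, [0, -0.1, -0.18], [0, 0, 0]],
    [0.62, [0, -0.1, -0.18], [0, 0, 0]],
    [0.62, [0, -0.1, -0.18], [0, 0, 0]],
    [0.62, [0, -0.1, -0.18], [0, 0, 0]],
  ],
)

```text
t: 13.7
position: [0.4255, -0.1709, 0.3391]
tool_rot: [2.517, 1.878, 0.004]
ft_force: [0.3, -0.4, 0.3]
finger_gap: 0.0324
finger_force: 0.0
```

Run:
```python
from h import *
for n in("top","scene","wrist"):
    cc=cal(n); im,d=vision.get_image(n)
    for l in("red","brass","ball","nylon","rubber"): print(n,l,[(np.round(r["at"],3).tolist(),round(r["conf"],2)) for r in vision.tip_of(n,l+"_hammer_head")])
save("w6.png",im)
```

```text
top red [([0.52, -0.197, 0.175], 0.61)]
top brass [([0.602, 0.09, 0.18], 0.65)]
top ball [([0.55, -0.1, 0.176], 0.69), ([0.676, -0.487, 0.14], 0.68)]
top nylon [([0.574, -0.007, 0.179], 0.7), ([0.435, -0.072, 0.144], 0.54)]
top rubber [([0.488, -0.296, 0.177], 0.54)]
scene red []
scene brass [([0.605, 0.091, 0.179], 0.84)]
scene ball [([0.673, -0.483, 0.139], 0.69), ([0.546, -0.101, 0.176], 0.56), ([0.606, 0.09, 0.176], 0.33)]
scene nylon [([0.571, -0.002, 0.176], 0.75), ([0.602, 0.089, 0.176], 0.7), ([0.591, 0.262, 0.1], 0.44)]
scene rubber [([0.492, -0.297, 0.175], 0.63)]
wrist red [([0.523, -0.198, 0.174], 0.56)]
wrist brass []
wrist ball [([0.55, -0.102, 0.175], 0.95), ([0.676, -0.488, 0.145], 0.67)]
wrist nylon [([0.438, -0.073, 0.142], 0.91)]
wrist rubber [([0.496, -0.288, 0.178], 0.94)]
```

View pics/w6.png

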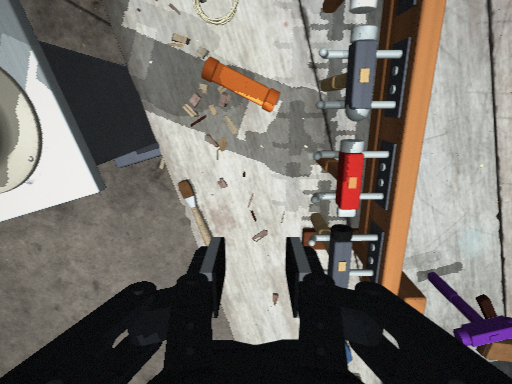

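The red hammer hangs on its hook at (350,178), in line with its neighbours, which have not moved.

```bash
python3 -c "
from plant import order; print(order.finish_job())"
```

```text
the job is handed in; nothing more can be done
None
```

The red hammer now hangs upright on the empty hook, its head across both prongs and the neighbours where they were; I handed the job in at about 14 s but got no verdict back.

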